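Level the casting platform with its two hand wheels

TASK

The mould on this levelling stand must be level before metal is poured: turn the stand's two hand wheels until the platform under the mould sits level both ways, flush with the gauge pins. Do it by the wheels alone: do not press on the platform or the mould, and leave the other things on the bench where they are.

Things in the scene. Friction and masses are not known exactly. Their poses are not given: they have to be found in the camera images.
- stand: Levelling stand, fixed to the bench: green steel T-shaped base 14 mm thick, 260 (x) by 360 (y) mm. Origin on the bench top; x runs from the wheels' side to the pivot post at the back, y to the left wheel, z up. Screws stand upright at stand (-20, +130) mm (left) and (-20, -130) mm (right), each topped by a three-armed wheel. All sizes below are in mm in this frame.
- platform: Aluminium platform 210 x 110 x 10, with a 36 wide arm out to a nut on each screw; a mould 120 x 70, top at z = 112, is screwed on. Origin at the pivot (stand 110, 0, 58). Level = its z axis vertical; its top is then at z = 70 and its axes are parallel to the stand's. It starts leaning up to 6 degrees: the right nut starts low, the left low or high. A balance bar at its back. If pressed it gives, then springs back.
- pivot (a point): Centre of the ball on the pivot post (stand 110, 0, 58) on which the platform tips. Turning a wheel clockwise seen from above raises the nut on its side, counter-clockwise lowers it: 4.6 mm of height, or 0.025 rad of tilt, per radian of screw. The right wheel tips it only about the line from the pivot to the left screw, the left wheel only about the line from the pivot to the right screw.
- wheel_left: Left hand wheel, dark steel: hub 32 across (top at z = 133), three arms 120 degrees apart, 11 wide, reaching 60 from the axis, z = 108 to 126. Origin on its axis at mid-arm (z = 117), z up, x along one arm (yaw tells where). Friction 0.3 N m (about 7 N at an arm); play: turns freely up to 0.24 rad before the screw follows. Its screw leans with the right tilt (up to 5 degrees). Stops 3.6 rad from level.
- shield_left (a point): Centre of the top of the left wheel's flat fixed splash shield, 3 thick, z = 141 to 144, over the wheel's inner side: stand x -98 to +58, y +62 to +105, on thin legs at x = -92 and +52. Fingers set down between wheel arms can sweep only the outer side, then lift and go behind another arm. The platform's arm below the wheel rises at most to z = 88.
- gauge_left (a point): Middle of the flat top of the left steel gauge pin, 12 across, fixed to the stand at (-92, +45), top at z = 70: a level platform's top face is flush with it.
- wheel_right: Right hand wheel, dark steel: hub 32 across (top at z = 133), three arms 120 degrees apart, 11 wide, reaching 60 from the axis, z = 108 to 126. Origin on its axis at mid-arm (z = 117), z up, x along one arm (yaw tells where). Friction 0.3 N m (about 7 N at an arm); play: turns freely up to 0.24 rad before the screw follows. Stops 3.6 rad from level.
- shield_right (a point): Centre of the top of the right wheel's flat fixed splash shield, 3 thick, z = 141 to 144, over the wheel's inner side: stand x -98 to +58, y -62 to -105, on thin legs at x = -92 and +52. Fingers set down between wheel arms can sweep only the outer side, then lift and go behind another arm. The platform's arm below the wheel rises at most to z = 88.
- gauge_right (a point): Middle of the flat top of the right steel gauge pin, 12 across, fixed to the stand at (-92, -45), top at z = 70: a level platform's top face is flush with it.
- ingot_a: loose lead-grey ingot, 110 x 45 x 24 mm, lying in front of the stand. Bystander. Origin under its middle.
- ingot_b: loose lead-grey ingot, 110 x 45 x 24 mm, lying on the bench to the robot's right. Bystander. Origin under its middle.
- ladle: casting ladle, bowl 68 mm wide and 30 mm high, handle about 190 mm long. Bystander. Origin at the underside.
- flux_jar: clear jar with a metal cap, 60 mm wide, 75 mm high, standing beyond the stand's back left. Bystander. Origin under its middle.
- spanner: spanner, 170 mm long, lying on the bench. Bystander. Origin at the underside.
- brush: hand brush, 180 mm long, lying behind the stand. Bystander. Origin at the underside.
- mould_half: spare terracotta-coloured mould half, 90 x 60 x 22 mm, lying on the bench to the robot's left. Bystander. Origin under its middle.

How it is judged:
By the outcome, as a careful person would: the job done as asked, in the order asked, and still so for the second after the job is handed in, with the robot touching nothing.
It also fails if it takes over 72 s, if anything falls off the work surface, if the arm or the gripper's body presses on something with over 40 N, if the wrist force passes 120 N, or if a joint passes its speed limit or range.

ROBOT

A 6-joint arm with a two-finger parallel gripper is mounted at the origin on the work surface. World frame = base frame: x ahead of the robot, y to its left, z up, the work surface at z = 0. Lengths are in m, angles in rad, forces in N, time in s.
With the tool pointing down it reaches from about 0.275 to 0.975 m from the base axis. Payload 8.4 kg.
Tool frame: the origin (TCP) lies between the finger pads; the fingertips stand 17 mm ahead of it and the grasp point (between the pads) lies 2 mm behind it (r.nose_length is the distance from the TCP to the fingertips, in m); z points along the fingers, y is the direction in which the jaws open and shut (so a half turn about z gives the same grasp; the last joint's range is limited). The gripper opens to 92 mm and grips with 3 to 60 N. Pads are 20 mm wide; open, the fingers measure 128 mm over their backs; the gripper's body (75 mm by 189 mm) begins 69 mm behind the grasp point.
Start: joints at [-1.294, 0.353, 1.633, -0, 1.155, -0.002], TCP at [0.172, -0.601, 0.232] pointing down, gripper open.
Joint ranges: [-2.63, 2.63], [-0.92, 2.1], [0.06, 2.66], [-1.3, 4.44], [0, 2.69], [-3.02, 3.02]. Speed limits (rad/s): [2.22, 2.22, 2.79, 3.14, 3.14, 3.14].

INTERFACE

Orientations are given as a unit quaternion [w, x, y, z].
In Python, from cell import r gives the robot as it stands. The module is installed in compiled form; this text tells all that it offers. Calls block until the motion is done:
- r.reach(position, orientation): joint-space move of the TCP to a pose.
- r.servo_line(position, frame=None, velocity=0.15): straight line of the TCP; frame=None keeps the orientation; velocity is the mean speed in m/s.
- r.movej(angles): joint-space move.
- r.set_gripper(opening, f_grip=None): opening from 0.0 (shut) to 1.0 (fully open); f_grip is the grip in N (None keeps the last); returns when the fingers have stopped.
- r.sleep(seconds).
- r.ik(position, orientation): joint angles nearest the present ones, or None.
- r.snapshot(name): name is "scene" or "top" or "wrist"; returns the picture (384x512x3 uint8, red, green, blue); there is no depth.
- r.get_calibration(name): a dict with "fx", "fy", "cx", "cy" (pixels), "xyz" and "attitude" of the camera in the world. Camera axes: x right, y down, z forward; pixel columns grow to the right and rows downward; lengths in m; the calibration is good to about 2 mm. The wrist camera is an equidistant fisheye: a pixel r from the principal point sees the ray r / f radians off the axis. A picture is of the moment at which its call begins: read the wrist's pose just before it. get_calibration takes no time and is no camera call; for the wrist camera it gives the pose at the moment of the call.
A pose or a line that the arm cannot do raises r.PlanningError and nothing moves.
- r.hand_in(): hands the job in, once; it reports no verdict.
Readings, each from a call of its own:
- r.read_t(): time.
- r.read_joint_pos(): joint angles.
- r.read_qd(): joint speeds.
- r.read_effort(): joint torques, N m.
- r.read_tool_pos(): TCP position.
- r.read_tool_rot(): TCP orientation.
- r.read_force(): force on the tool from outside, world axes, zero at the start.
- r.read_torque(): the same for the moment, N m.
- r.read_finger_gap(): opening from 0.0 (shut) to 1.0 (fully open).
Only numpy, scipy, OpenCV 4.12 (cv2) and the standard library are available. Lean on these libraries where they do the work, as an engineer would, in place of code of your own. Each camera call takes 0.05 s, during which the arm holds its last target.

## Working session

There is one attempt and no reset: what is moved stays moved. The work goes in short steps, each a Python script; the robot and the scene stay as the last script left them, time stands still between calls to the robot, and variables do not carry over. Pictures are saved under pics/ and viewed, and the job is handed in when it is done.

```bash
mkdir -p pics
python3 - <<'E'
from cell import r
import cv2
for n in ("scene","top","wrist"):
    print(n,r.get_calibration(n))
    im=r.snapshot(n); cv2.imwrite(f"pics/{n}0.png",cv2.resize(im[:,:,::-1],(800,600),interpolation=cv2.INTER_CUBIC)); cv2.imwrite(f"pics/{n}0_raw.png",im[:,:,::-1])
print(r.read_t(),r.read_tool_rot(),r.nose_length)
E
```

```text
scene {'fx': 382.7345681426844, 'fy': 382.7345681426844, 'cx': 256.04779916898667, 'cy': 194.95315378364026, 'xyz': array([0.88182325, 0.60047665, 1.14407736]), 'attitude': array([-0.07564382,  0.25058771,  0.92403152, -0.27865672])}
top {'fx': 353.58399272694083, 'fy': 353.58399272694083, 'cx': 251.44102541158335, 'cy': 190.15107844402712, 'xyz': array([0.42341635, 0.0197662 , 1.07595002]), 'attitude': array([-0.0323105 ,  0.71669217, -0.69573709,  0.03547212])}
wrist {'fx': 297.3186396354542, 'fy': 297.3186396354542, 'cx': 259.5914587934713, 'cy': 190.28996101385505, 'xyz': array([ 0.24856214, -0.57807773,  0.38474582]), 'attitude': array([ 0.11170832,  0.79072861, -0.59586567, -0.08493308])}
0.15 [-5.26391661e-04  9.90300055e-01  1.38944306e-01 -6.31443211e-05] 0.017
```

View pics/scene0.png

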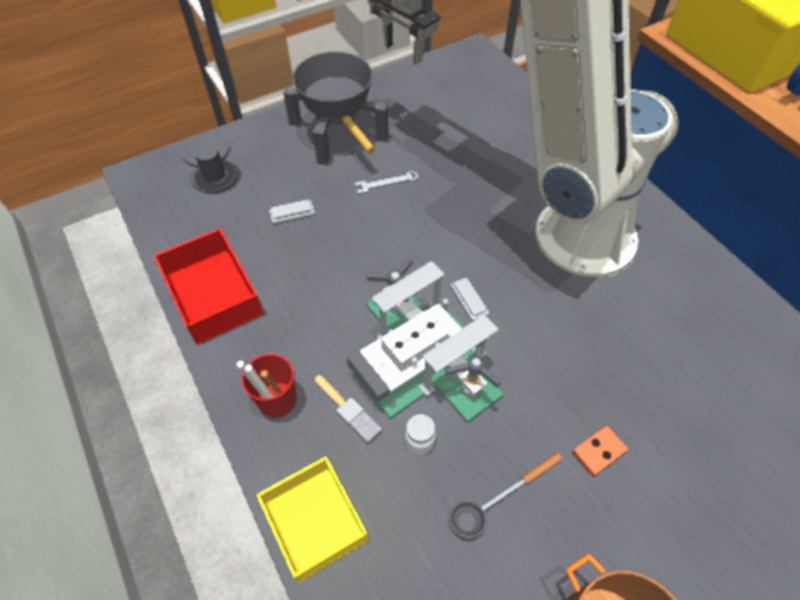

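View pics/top0.png

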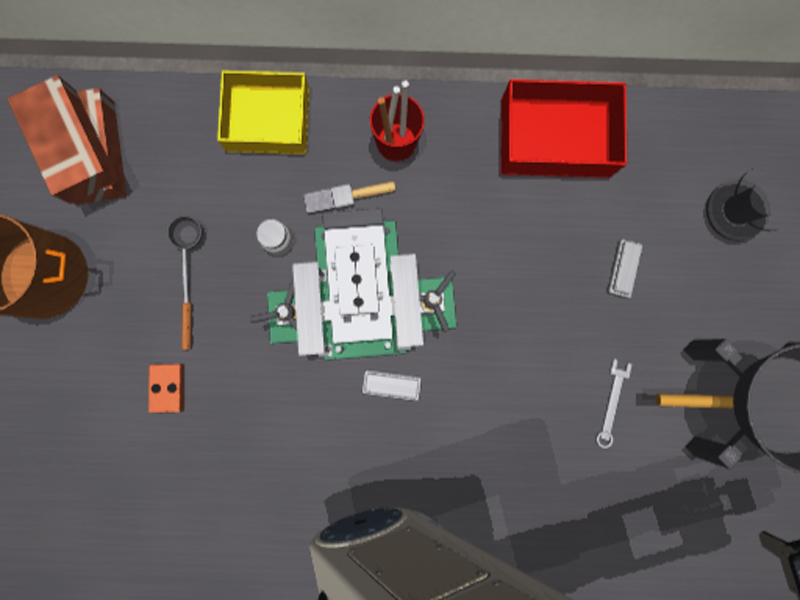

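View pics/wrist0.png

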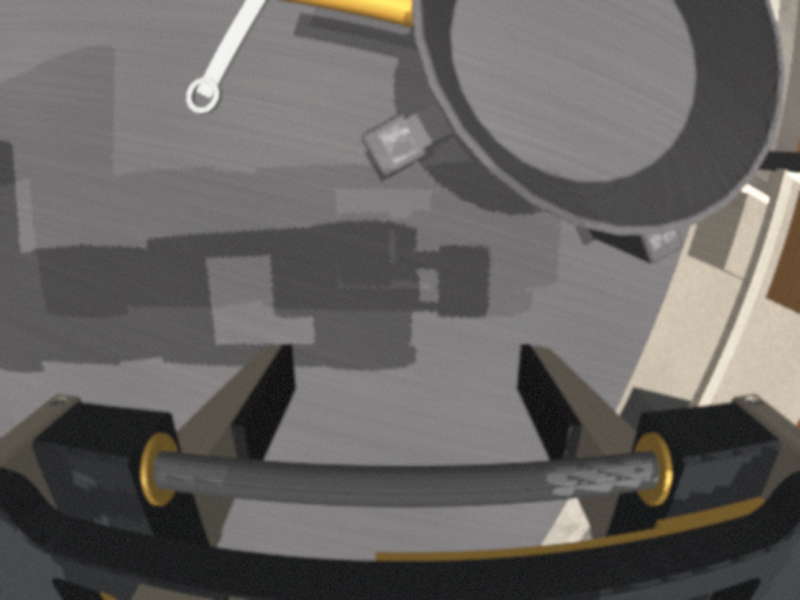

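```bash
cat > h.py <<'E'
import numpy as np, cv2
from scipy.spatial.transform import Rotation as R
def rot(q): return R.from_quat([q[1],q[2],q[3],q[0]])
def ray(c,uv,fish=False):
    uv=np.atleast_2d(np.asarray(uv,float)); x=(uv[:,0]-c['cx'])/c['fx']; y=(uv[:,1]-c['cy'])/c['fy']
    if fish:
        t=np.hypot(x,y); s=np.where(t>1e-9,np.sin(t)/np.maximum(t,1e-9),1); d=np.c_[x*s,y*s,np.cos(t)]
    else: d=np.c_[x,y,np.ones_like(x)]
    return rot(c['attitude']).apply(d)
def plane(c,uv,z,fish=False):
    d=ray(c,uv,fish); o=np.asarray(c['xyz']); return o+d*((z-o[2])/d[:,2])[:,None]
def proj(c,P,fish=False):
    p=rot(c['attitude']).inv().apply(np.atleast_2d(P)-c['xyz'])
    if fish:
        rr=np.hypot(p[:,0],p[:,1]); t=np.arctan2(rr,p[:,2]); k=t/np.maximum(rr,1e-9); x,y=p[:,0]*k,p[:,1]*k
    else: x,y=p[:,0]/p[:,2],p[:,1]/p[:,2]
    return np.c_[x*c['fx']+c['cx'],y*c['fy']+c['cy']]
E
python3 - <<'E'
import cv2
im=cv2.imread('pics/top0_raw.png')[120:250,140:310]
cv2.imwrite('pics/topcrop.png',cv2.resize(im,(780,596),interpolation=cv2.INTER_CUBIC))
E
```

```text
(no output)
```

View pics/topcrop.png

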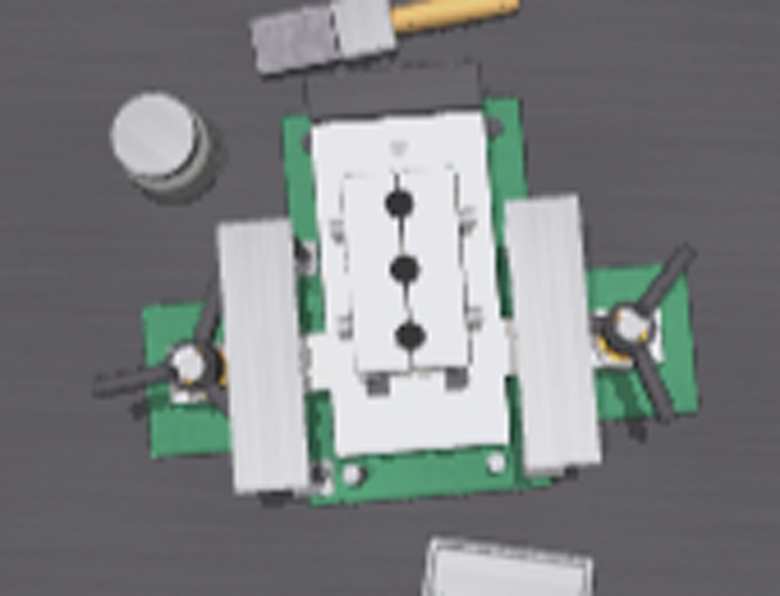

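```bash
cat > s1.py <<'E'
from h import *
from cell import r
c=r.get_calibration('top')
def cr(p): p=np.array(p,float); return (p+.5)/np.array([780/170,596/130])-.5+[140,120]
px=cr([(217,226),(290,217),(308,488),(236,492),(505,203),(577,195),(600,462),(527,470)])
S=np.array([(58,105),(58,62),(-98,62),(-98,105),(58,-62),(58,-105),(-98,-105),(-98,-62)])/1000
W=plane(c,px,.144)[:,:2]
def fit2(S,W):
    a=S-S.mean(0); b=W-W.mean(0); th=np.arctan2((a[:,0]*b[:,1]-a[:,1]*b[:,0]).sum(),(a*b).sum())
    M=np.array([[np.cos(th),-np.sin(th)],[np.sin(th),np.cos(th)]]); t=W.mean(0)-M@S.mean(0); return th,t,(S@M.T+t-W)
th,t,res=fit2(S,W); print(th,t,np.round(res*1000,1))
hub=plane(c,cr([(188,364),(631,325)]),.133)[:,:2]
M=np.array([[np.cos(th),-np.sin(th)],[np.sin(th),np.cos(th)]])
print('hubs stand',(hub-t)@M*1000)
gp=plane(c,cr([(354,473),(497,461)]),.070)[:,:2]; print('gauges',(gp-t)@M*1000)
print('left tips',(plane(c,cr([(97,387)]),.126)[:,:2]-t)@M*1000,'right',(plane(c,cr([(688,250),(665,415)]),.126)[:,:2]-t)@M*1000)
print(r.read_t())
E
python3 s1.py
```

```text
0.11162746412853622 [0.5197927  0.07957575] [[ 1.   0.2]
 [-0.8 -0.5]
 [ 0.4 -1. ]
 [-1.   0.8]
 [ 1.   0.7]
 [-0.2 -0.3]
 [-0.8 -0.5]
 [ 0.2  0.6]]
hubs stand [[ -20.8010862   128.80571545]
 [ -19.1183082  -130.23352217]]
gauges [[-91.05222048  42.94197564]
 [-90.93465268 -45.60207977]]
left tips [[-29.32241442 183.98460716]] right [[  23.14940224 -168.41099664]
 [ -72.88107937 -145.96681539]]
0.15
```

```bash
cat >> h.py <<'E'
TH=0.1116; T0=np.array([0.5198,0.0796,0.0])
RS=R.from_euler('z',TH)
def s2w(p): return RS.apply(np.atleast_2d(np.asarray(p,float))/1000)+T0
def w2s(P): return RS.inv().apply(np.atleast_2d(P)-T0)*1000
def down(yaw):  # tool z down, tool x at world yaw
    q=(R.from_euler('z',yaw)*R.from_euler('x',np.pi)).as_quat(); return [q[3],q[0],q[1],q[2]]
def wsnap(r,name):
    import pickle
    c=r.get_calibration('wrist'); im=r.snapshot('wrist')[:,:,::-1].copy()
    cv2.imwrite(f'pics/{name}_raw.png',im); cv2.imwrite(f'pics/{name}.png',cv2.resize(im,(800,600),interpolation=cv2.INTER_CUBIC)); pickle.dump(c,open(f'pics/{name}.pkl','wb')); return c,im
E
python3 - <<'E'
from h import *
from cell import r
c=r.get_calibration('wrist'); print(rot(c['attitude']).as_matrix().round(3), rot(r.read_tool_rot()).as_matrix().round(3))
for z in(.2,.25,.3,.35):
  for yaw in (0,np.pi/2,-np.pi/2,np.pi):
    for p in ((-120,0),(-60,130),(-60,-130)):
        P=s2w([p[0],p[1],0])[0]; P[2]=z; q=r.ik(P,down(yaw+TH)); print(z,round(yaw,2),p,None if q is None else np.round(q,2))
E
```

```text
[[ 0.275 -0.923 -0.267]
 [-0.961 -0.265 -0.076]
 [-0.001  0.278 -0.961]] [[ 0.961  0.275 -0.   ]
 [ 0.275 -0.961  0.001]
 [ 0.    -0.001 -1.   ]]
0.2 0 (-120, 0) [ 0.16  0.04  2.11 -0.    0.99  1.62]
0.2 0 (-60, 130) [ 0.42  0.18  1.95 -0.    1.01  1.88]
0.2 0 (-60, -130) [-0.12  0.16  1.97 -0.    1.01  1.34]
0.2 1.57 (-120, 0) [ 0.16  0.04  2.11 -0.    0.99  0.05]
0.2 1.57 (-60, 130) [ 0.42  0.18  1.95 -0.    1.01  0.31]
0.2 1.57 (-60, -130) [-0.12  0.16  1.97 -0.    1.01 -0.23]
0.2 -1.57 (-120, 0) None
0.2 -1.57 (-60, 130) [ 0.42  0.18  1.95  0.    1.01 -2.83]
0.2 -1.57 (-60, -130) [-0.12  0.16  1.97 -0.    1.01  2.91]
0.2 3.14 (-120, 0) [ 0.16  0.04  2.11  0.    0.99 -1.52]
0.2 3.14 (-60, 130) [ 0.42  0.18  1.95  0.    1.01 -1.26]
0.2 3.14 (-60, -130) [-0.12  0.16  1.97  0.    1.01 -1.8 ]
0.25 0 (-120, 0) [ 0.16 -0.02  2.05 -0.    1.12  1.62]
0.25 0 (-60, 130) [ 0.42  0.12  1.9  -0.    1.13  1.88]
0.25 0 (-60, -130) [-0.12  0.1   1.92 -0.    1.12  1.34]
0.25 1.57 (-120, 0) [ 0.16 -0.02  2.05 -0.    1.12  0.05]
0.25 1.57 (-60, 130) [ 0.42  0.12  1.9  -0.    1.13  0.31]
0.25 1.57 (-
[... 997 characters left out ...]
  0.05  1.85  0.    1.23 -1.8 ]
0.35 0 (-120, 0) [ 0.16 -0.11  1.9  -0.    1.35  1.62]
0.35 0 (-60, 130) [ 0.42  0.04  1.76 -0.    1.34  1.88]
0.35 0 (-60, -130) [-0.12  0.02  1.78 -0.    1.34  1.34]
0.35 1.57 (-120, 0) [ 0.16 -0.11  1.9  -0.    1.35  0.05]
0.35 1.57 (-60, 130) [ 0.42  0.04  1.76 -0.    1.34  0.31]
0.35 1.57 (-60, -130) [-0.12  0.02  1.78  0.    1.34 -0.23]
0.35 -1.57 (-120, 0) None
0.35 -1.57 (-60, 130) [ 0.42  0.04  1.76  0.    1.34 -2.83]
0.35 -1.57 (-60, -130) [-0.12  0.02  1.78 -0.    1.34  2.91]
0.35 3.14 (-120, 0) [ 0.16 -0.11  1.9   0.    1.35 -1.52]
0.35 3.14 (-60, 130) [ 0.42  0.04  1.76  0.    1.34 -1.26]
0.35 3.14 (-60, -130) [-0.12  0.02  1.78  0.    1.34 -1.8 ]
```

Run:
```python
from h import *
from cell import r
p=np.array(r.read_tool_pos()); p[2]+=.16
r.servo_line(p.tolist(),velocity=.4)
print(r.read_t())
for n,y in (('a',70),('b',-70)):
    P=s2w([-80,y,225])[0]; r.reach(P.tolist(),down(TH)); r.sleep(.15)
    wsnap(r,'v0'+n); print(r.read_t(),w2s(r.read_tool_pos()))
```

```text
0.7
3.725 [[-79.84374598  69.66114151 225.04152058]]
4.5417 [[-79.84476027 -68.9917808  225.00407243]]
```

View pics/v0a.png

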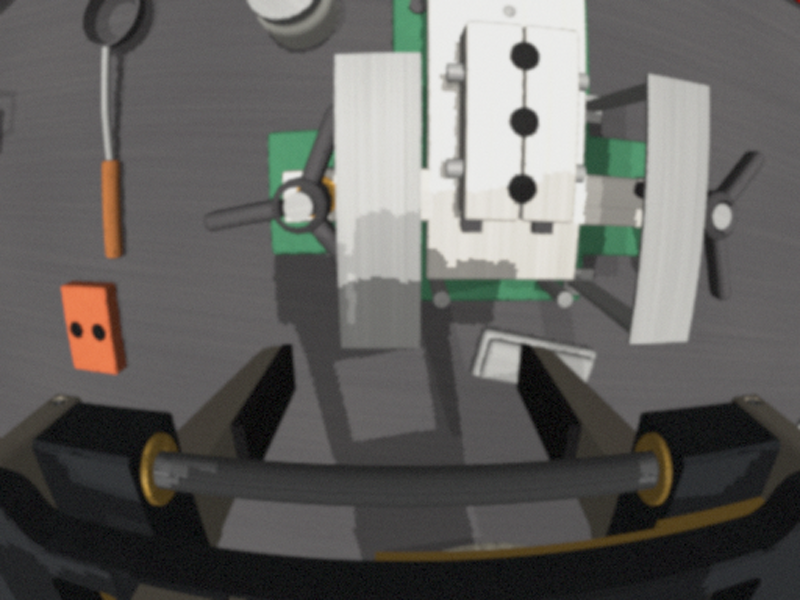

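View pics/v0b.png

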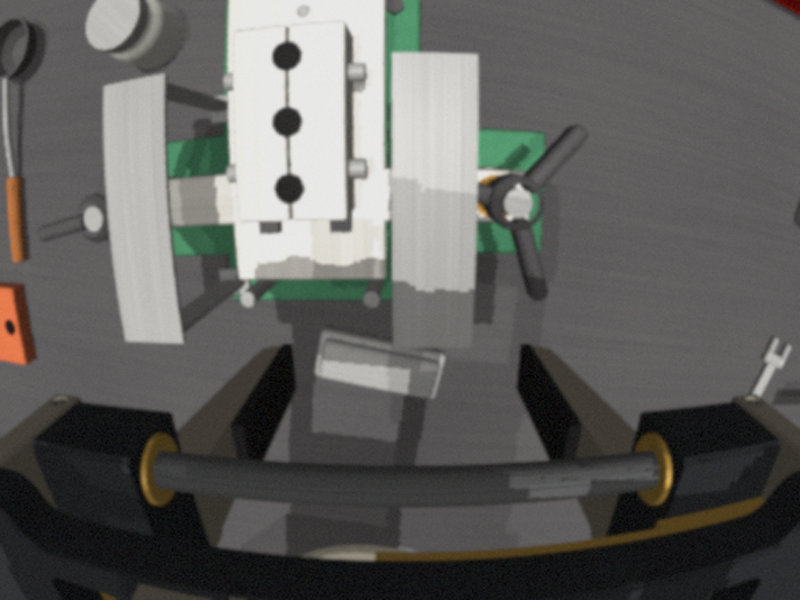

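```bash
cat >> h.py <<'E'
import pickle
def tri(cs,uvs):  # least-squares meeting point of rays
    A=np.zeros((3,3)); b=np.zeros(3)
    for c,uv in zip(cs,uvs):
        d=ray(c,uv,True)[0]; M=np.eye(3)-np.outer(d,d); A+=M; b+=M@c['xyz']
    return np.linalg.solve(A,b)
def ds(im,p,rad=9,thr=75):  # centroid of dark disc near p (raw px)
    g=cv2.cvtColor(im,cv2.COLOR_BGR2GRAY).astype(float); x,y=int(round(p[0])),int(round(p[1]))
    w=g[y-rad-4:y+rad+5,x-rad-4:x+rad+5]; k=np.clip((np.percentile(w,60)-w),0,None)
    k[k<60]=0; yy,xx=np.mgrid[y-rad-4:y+rad+5,x-rad-4:x+rad+5]
    return np.array([(xx*k).sum(),(yy*k).sum()])/k.sum()
E
python3 - <<'E'
from h import *
ims=[cv2.imread(f'pics/v0{n}_raw.png') for n in 'ab']
cs=[pickle.load(open(f'pics/v0{n}.pkl','rb')) for n in 'ab']
def raw(p): return (np.array(p)+.5)/1.5625-.5
H=[[(524,56),(287,56)],[(524,122),(287,122)],[(522,188),(289,188)]]
for h in H:
    uv=[ds(im,raw(p),8) for im,p in zip(ims,h)]; print('hole',np.round(uv,1).tolist(),w2s(tri(cs,uv)).round(1))
O={'gL':[(441,299),(248,299)],'gR':[(565,299),(371,299)],'shL_fi':[(420,347),(184,343)],'shL_bi':[(420,53),(165,73)],'shR_fi':[(630,343),(393,347)],'shR_bi':[(649,73),(392,52)],
'pfL':[(427,277),(242,277)],'pfR':[(575,278),(384,278)],'hubL':[(299,203),(93,219)],'hubR':[(722,217),(517,203)]}
for k,v in O.items(): print(k,w2s(tri(cs,[raw(p) for p in v])).round(1))
# crops for detail
for n,im,x0 in (('a',ims[0],255),('b',ims[1],135)):
    cv2.imwrite(f'pics/c0{n}.png',cv2.resize(im[0:210,x0:x0+150],(560,784)[::1] if 0 else (420,588),interpolation=cv2.INTER_CUBIC))
a=[cv2.imread(f'pics/c0{n}.png') for n in 'ab']; cv2.imwrite('pics/c0.png',cv2.resize(np.hstack(a),(800,560)))
E
```

```text
hole [[335.5, 35.5], [183.0, 35.3]] [[ 68.5   1.5 110.4]]
hole [[335.1, 77.7], [183.3, 77.6]] [[ 28.5   1.5 108.2]]
hole [[333.8, 120.6], [184.7, 120.3]] [[-11.5   1.5 106. ]]
gL [[-90.8  46.   68.8]]
gR [[-90.3 -44.1  70.7]]
shL_fi [[-96.   62.7 144. ]]
shL_bi [[ 59.   63.3 143.6]]
shR_fi [[-95.4 -61.3 145.6]]
shR_bi [[ 58.9 -61.2 145.9]]
pfL [[-78.6  55.2  52.9]]
pfR [[-76.6 -52.9  64.1]]
hubL [[-19.4 128.  131.8]]
hubR [[ -18.5 -127.9  132.4]]
```

View pics/c0.png

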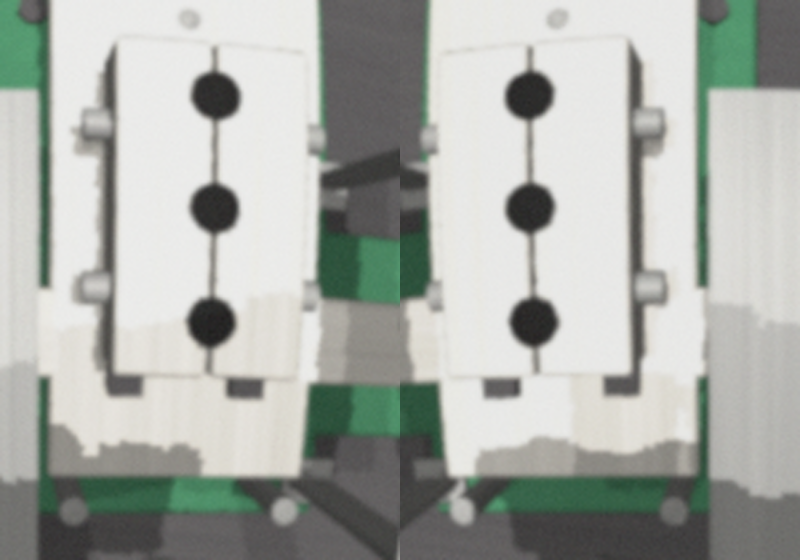

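```bash
cat >> h.py <<'E'
from scipy.optimize import least_squares
T0=np.array([0.5198,0.0796,0.0])+RS.apply([.0006,.0005,0])
FIX={'gL':(-92,45,70),'gR':(-92,-45,70),'sLfi':(-98,62,144),'sLbi':(58,62,144),'sRfi':(-98,-62,144),'sRbi':(58,-62,144),'sLbo':(58,105,144),'sRbo':(58,-105,144),'sLfo':(-98,105,144),'sRfo':(-98,-105,144)}
PL={'h0':(-40,0,54),'h1':(-80,0,54),'h2':(-120,0,54),'pL':(-190,55,12),'pR':(-190,-55,12),'mL':(-140,35,54),'mR':(-140,-35,54),'mbL':(-20,35,54),'mbR':(-20,-35,54)}
PIV=np.array([110,0,58.])
def nuts(x):  # roll,pitch -> nut heights (left,right) relative to level, mm
    t=R.from_euler('xy',[x[0],x[1]]); return [t.apply([-130,s*130,0])[2] for s in(1,-1)]
def tiltpts(x,k): return R.from_euler('xy',[x[0],x[1]]).apply(PL[k])+PIV
def tfit(cs,obs):   # obs: list per view of dict name->raw uv
    def res(x,lab=False):
        o=[];L=[]
        for i,(c,ob) in enumerate(zip(cs,obs)):
            d=x[2+6*i:8+6*i]; c2=dict(c); c2['xyz']=c['xyz']+d[:3]
            q=(R.from_rotvec(d[3:])*rot(c['attitude'])).as_quat(); c2['attitude']=[q[3],q[0],q[1],q[2]]
            for k,uv in ob.items():
                p=FIX[k] if k in FIX else tiltpts(x,k)
                e=(proj(c2,s2w(p),True)[0]-uv); o+=list(e); L.append((i,k,e.round(2).tolist()))
            if not lab: o+=list(d[:3]/.002)+list(d[3:]/.005)
        return L if lab else np.array(o)
    s=least_squares(res,np.zeros(2+6*len(cs)),loss='soft_l1'); cov=np.linalg.inv(s.jac.T@s.jac)
    return s.x,np.sqrt(np.diag(cov))[:2],res(s.x,True)
def raw(p): return (np.array(p,float)+.5)/1.5625-.5
E
cat > m0.py <<'E'
from h import *
ims=[cv2.imread(f'pics/v0{n}_raw.png') for n in 'ab']
cs=[pickle.load(open(f'pics/v0{n}.pkl','rb')) for n in 'ab']
def crop(p,x0): return np.array([x0,0])+(np.array(p)+.5)/2.6667-.5
obs=[{'h0':(335.5,35.5),'h1':(335.1,77.7),'h2':(333.8,120.6),'gL':raw((441,299)),'gR':raw((565,299)),'sLfi':raw((420,347)),'sLbi':raw((420,53)),'sRfi':raw((630,343)),'sRbi':raw((649,73)),
 'pL':crop((50,476),255),'pR':crop((300,476),255),'mL':crop((113,375),255),'mR':crop((296,378),255),'mbL':crop((118,37),255),'mbR':crop((306,52),255)},
{'h0':(183,35.3),'h1':(183.3,77.6),'h2':(184.7,120.3),'gL':raw((248,299)),'gR':raw((371,299)),'sLfi':raw((184,343)),'sLbi':raw((165,73)),'sRfi':raw((393,347)),'sRbi':raw((392,52)),
 'pL':crop((47.5,476),135),'pR':crop((297,476),135),'mL':crop((48,375),135),'mR':crop((232,375),135),'mbL':crop((41,52),135),'mbR':crop((229,38),135)}]
for g in (obs,[{k:v for k,v in o.items() if k[0]!='m'} for o in obs]):
    x,sd,L=tfit(cs,g); print('roll,pitch',x[:2],sd,'nuts',nuts(x)); print(np.round(x[2:]*1000,1))
    for a in L: print(a)
E
python3 m0.py
```

```text
roll,pitch [-0.0103103  -0.05838096] [0.00814363 0.00616951] nuts [np.float64(-8.923246251256439), np.float64(-6.247182550455565)]
[-0.5 -0.1  0.6 -0.   1.2 -1.9 -0.6 -0.5  0.8 -0.8  0.9  0.5]
(0, 'h0', [-0.1, 0.33])
(0, 'h1', [-0.03, 0.11])
(0, 'h2', [-0.05, -0.34])
(0, 'gL', [0.58, -0.13])
(0, 'gR', [0.07, -0.33])
(0, 'sLfi', [0.39, 0.28])
(0, 'sLbi', [0.84, -0.69])
(0, 'sRfi', [-0.85, 0.1])
(0, 'sRbi', [-1.21, -0.22])
(0, 'pL', [-0.45, -0.11])
(0, 'pR', [0.13, 0.5])
(0, 'mL', [-0.73, 0.09])
(0, 'mR', [1.46, 0.87])
(0, 'mbL', [-1.52, -0.57])
(0, 'mbR', [1.44, 0.39])
(1, 'h0', [0.26, 0.5])
(1, 'h1', [0.31, 0.14])
(1, 'h2', [0.25, -0.14])
(1, 'gL', [-0.31, -0.43])
(1, 'gR', [-0.13, -0.27])
(1, 'sLfi', [0.07, -0.01])
(1, 'sLbi', [0.44, -0.39])
(1, 'sRfi', [-0.4, 0.08])
(1, 'sRbi', [-0.22, -0.17])
(1, 'pL', [0.01, 0.11])
(1, 'pR', [0.44, 0.05])
(1, 'mL', [-0.83, 1.76])
(1, 'mR', [0.56, 0.08])
(1, 'mbL', [-1.97, 0.56])
(1, 'mbR', [0.53, -1.18])
roll,pitch [-0.01174747 -0.05801034] [0.00908776 0.00661792] nuts [np.float64(-9.061682559643277), np.float64(-6.012547540577809)]
[-0.3 -0.3  0.1  0.2  1.9 -1.4 -0.5 -0.4  0.4 -1.1  1.5 -0.3]
(0, 'h0', [-0.05, 0.2])
(0, 'h1', [-0.0, 0.07])
(0, 'h2', [-0.05, -0.3])
(0, 'gL', [0.53, -0.03])
(0, 'gR', [0.13, -0.19])
(0, 'sLfi', [0.28, 0.5])
(0, 'sLbi', [0.83, -0.81])
(0, 'sRfi', [-0.76, 0.37])
(0, 'sRbi', [-0.94, -0.22])
(0, 'pL', [-0.52, -0.05])
(0, 'pR', [0.23, 0.65])
(1, 'h0', [0.04, 0.41])
(1, 'h1', [0.13, 0.12])
(1, 'h2', [0.11, -0.09])
(1, 'gL', [-0.32, -0.29])
(1, 'gR', [-0.05, -0.19])
(1, 'sLfi', [0.05, 0.26])
(1, 'sLbi', [0.19, -0.35])
(1, 'sRfi', [-0.25, 0.25])
(1, 'sRbi', [-0.22, -0.29])
(1, 'pL', [-0.03, 0.23])
(1, 'pR', [0.5, 0.13])
```

Run:
```python
from h import *
from cell import r
cs=[pickle.load(open(f'pics/v0{n}.pkl','rb')) for n in 'ab']
for n,c,ps,hub in (('L',cs[0],[(210,221)],(-20,130)),('R',cs[1],[(581,131),(538,293)],(-20,-130))):
    for p in ps:
        s=w2s(plane(c,[raw(p)],.117,True))[0][:2]-hub; print(n,s.round(1),np.degrees(np.arctan2(s[1],s[0])),np.hypot(*s))
# ik plan
for hub,sgn,(a0,a1) in (((-20,-130),-1,(-42,-160)),((-20,130),1,(100,20)),((-20,130),1,(150,30))):
  for off in (0,180):
    out=[]
    for a in np.linspace(a0,a1,5):
        ar=np.radians(a); P=s2w([hub[0]+47*np.cos(ar),hub[1]+47*np.sin(ar),114])[0]
        q=r.ik(P,down(ar+TH+np.radians(off))); out.append(None if q is None else np.round(q,2).tolist())
    print(hub,off); [print('  ',o) for o in out]
```

```text
L [-8.5 57.4] 98.40558194328686 58.014483203930666
R [ 44.3 -40.1] -42.16735054261408 59.72030499612241
R [-53.4 -18.1] -161.2549937079146 56.42262228292617
(-20, -130) 0
   [-0.14, 0.39, 1.88, -0.0, 0.87, 2.05]
   [-0.18, 0.37, 1.91, -0.0, 0.86, 2.53]
   None
   [-0.19, 0.31, 2.01, -0.0, 0.82, -2.73]
   [-0.15, 0.29, 2.04, 0.0, 0.81, -2.19]
(-20, -130) 180
   [-0.14, 0.39, 1.88, 0.0, 0.87, -1.09]
   [-0.18, 0.37, 1.91, 0.0, 0.86, -0.61]
   [-0.19, 0.34, 1.96, -0.0, 0.84, -0.11]
   [-0.19, 0.31, 2.01, -0.0, 0.82, 0.41]
   [-0.15, 0.29, 2.04, -0.0, 0.81, 0.96]
(-20, 130) 0
   [0.49, 0.36, 1.92, -0.0, 0.85, 0.2]
   [0.48, 0.38, 1.89, -0.0, 0.87, 0.54]
   [0.46, 0.4, 1.87, -0.0, 0.88, 0.87]
   [0.43, 0.41, 1.85, -0.0, 0.88, 1.19]
   [0.4, 0.41, 1.84, -0.0, 0.89, 1.52]
(-20, 130) 180
   [0.49, 0.36, 1.92, -0.0, 0.85, -2.94]
   [0.48, 0.38, 1.89, 0.0, 0.87, -2.6]
   [0.46, 0.4, 1.87, 0.0, 0.88, -2.27]
   [0.43, 0.41, 1.85, 0.0, 0.88, -1.95]
   [0.4, 0.41, 1.84, 0.0, 0.89, -1.63]
(-20, 130) 0
   [0.47, 0.31, 2.01, 0.0, 0.82, -0.69]
   [0.49, 0.34, 1.96, -0.0, 0.84, -0.15]
   [0.48, 0.37, 1.91, -0.0, 0.86, 0.37]
   [0.46, 0.4, 1.87, -0.0, 0.88, 0.87]
   [0.42, 0.41, 1.84, -0.0, 0.89, 1.35]
(-20, 130) 180
   [0.47, 0.31, 2.01, -0.0, 0.82, 2.45]
   [0.49, 0.34, 1.96, -0.0, 0.84, 2.99]
   [0.48, 0.37, 1.91, -0.0, 0.86, -2.77]
   [0.46, 0.4, 1.87, 0.0, 0.88, -2.27]
   [0.42, 0.41, 1.84, 0.0, 0.89, -1.79]
```

```bash
cat >> h.py <<'E'
HUB={'R':(-20,-130),'L':(-20,130)}; OFF={'R':np.pi,'L':0.}
def armpose(w,a,z=114,rad=47):
    h=HUB[w]; ar=np.radians(a); return s2w([h[0]+rad*np.cos(ar),h[1]+rad*np.sin(ar),z])[0].tolist(),down(ar+TH+OFF[w])
def turn(r,w,a0,dth,gap=.28,grip=25,step=9,vel=.045):
    """grip arm now at a0 (deg, stand), turn by dth (deg), release, lift"""
    p,q=armpose(w,a0,195); r.reach(p,q); r.set_gripper(gap)
    p,q=armpose(w,a0); r.servo_line(p,q,velocity=.15)
    r.set_gripper(0,f_grip=grip); print('gap',r.read_finger_gap()*92,'F',np.round(r.read_force(),1),'t',r.read_t())
    n=max(1,int(np.ceil(abs(dth)/step)))
    for a in np.linspace(a0,a0+dth,n+1)[1:]:
        p,q=armpose(w,a); r.servo_line(p,q,velocity=vel)
    print('F',np.round(r.read_force(),1),'M',np.round(r.read_torque(),2),'t',r.read_t(),'tcp',w2s(r.read_tool_pos()).round(1))
    r.set_gripper(gap); p,q=armpose(w,a0+dth,205); r.servo_line(p,q,velocity=.2)
def views(r,tag,x=-80,ys=(70,-70)):
    for n,y in zip('ab',ys):
        P=s2w([x,y,225])[0]; r.reach(P.tolist(),down(TH)); r.sleep(.15); wsnap(r,tag+n)
    print('t',r.read_t())
E
python3 - <<'E'
from h import *
from cell import r
turn(r,'R',-42,-76)
views(r,'v1',-70,(-70,70))
E
python3 - <<'E'
import cv2,numpy as np
a=[cv2.imread(f'pics/v1{n}_raw.png')[0:240] for n in 'ab']
cv2.imwrite('pics/v1.png',cv2.resize(np.hstack(a),(800,188)))
E
```

```text
gap 10.829638926871265 F [-0.  -2.6  5.2] t 8.8417
F [-4.1 -6.4  8.9] M [-1.03  0.69  0.12] t 11.5417 tcp [[ -42.3 -172.3  114.9]]
t 14.75
```

View pics/v1a.png

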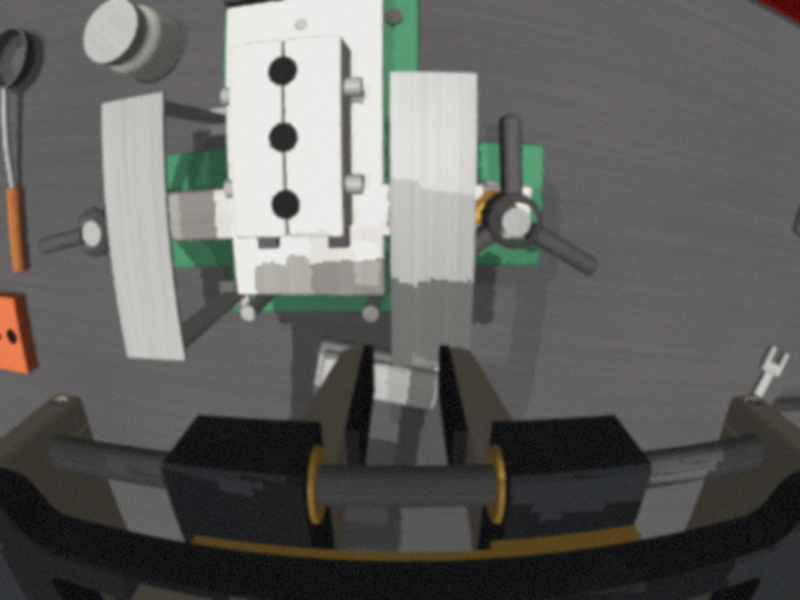

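View pics/v1b.png

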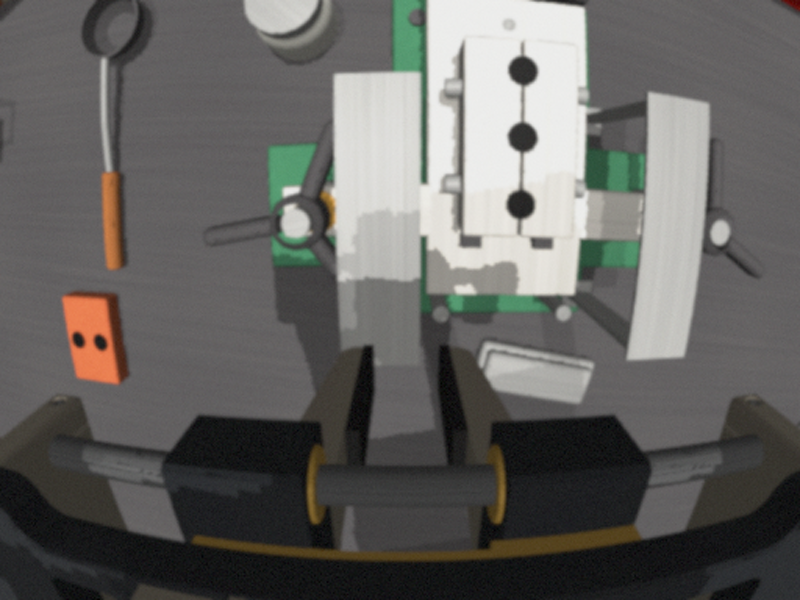

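```bash
cat >> h.py <<'E'
from scipy.ndimage import map_coordinates
def edge(g,c,A,B,inn,w=5):
    """subpixel line of bright->dark edge near 3D stand segment A-B; inn: 3D stand point on the bright side"""
    pts=[]
    pa,pb,pi=proj(c,s2w([A,B,inn]),True); n=np.array([-(pb-pa)[1],(pb-pa)[0]]); n/=np.hypot(*n)
    if (pi-pa)@n>0: n=-n   # n points outward (to dark)
    for t in np.linspace(0,1,15):
        q=pa+(pb-pa)*t; s=np.arange(-w,w+.01,.25); xy=q+s[:,None]*n
        v=map_coordinates(g,[xy[:,1],xy[:,0]],order=1,mode='nearest')
        d=-(v[4:]-v[:-4]); k=np.argmax(d)
        if d[k]>18: pts.append(q+s[k+2]*n)
    if len(pts)<5: return None
    l=cv2.fitLine(np.array(pts,np.float32),cv2.DIST_HUBER,0,.01,.01).ravel(); return l[:2],l[2:]
def isect(l,m):
    if l is None or m is None: return None
    t=np.linalg.solve(np.c_[l[0],-m[0]],m[1]-l[1]); return l[1]+t[0]*l[0]
def auto(im,c,x=(0,0)):
    g=cv2.cvtColor(im,cv2.COLOR_BGR2GRAY).astype(float); o={}
    tp=lambda p: R.from_euler('xy',x[:2]).apply(p)+PIV
    for k in('h0','h1','h2'): o[k]=ds(im,proj(c,s2w(tp(PL[k])),True)[0],8)
    inn=tp((-150,0,12))
    for k,s in(('pL',1),('pR',-1)):
        f=edge(g,c,tp((-190,s*50,12)),tp((-190,s*5,12)),inn,4); e=edge(g,c,tp((-186,s*55,12)),tp((-158,s*55,12)),inn,4)
        o[k]=isect(f,e)
    for k,s in(('gL',1),('gR',-1)):
        p=proj(c,s2w((-92,s*45,70)),True)[0]; X,Y=p.round().astype(int); r_=6
        W=g[Y-r_:Y+r_+1,X-r_:X+r_+1]; m=(W>(W.max()+np.median(W))/2).astype(np.uint8)
        nl,lab,st,ce=cv2.connectedComponentsWithStats(m)
        if nl>1:
            i=min(range(1,nl),key=lambda i:np.hypot(*(ce[i]-(p-[X,Y]+r_)))); o[k]=ce[i]+[X-r_,Y-r_]
    for k in('sLbi','sRbi','sLbo','sRbo','sLfi','sRfi'):
        P=np.array(FIX[k],float); s=np.sign(P[1]); inn=(-20,s*83,144); fx=1 if P[0]<0 else -1
        fy=s*(1 if abs(P[1])==62 else -1)
        o[k]=isect(edge(g,c,P+[0,fy*4,0],P+[0,fy*38,0],inn,4),edge(g,c,P+[fx*4,0,0],P+[fx*40,0,0],inn,4))
    return {k:v for k,v in o.items() if v is not None}
def measure(tag,x0=(0,0),show=True,drop=()):
    ims=[cv2.imread(f'pics/{tag}{n}_raw.png') for n in 'ab']; cs=[pickle.load(open(f'pics/{tag}{n}.pkl','rb')) for n in 'ab']
    x=x0
    for _ in range(3):
        obs=[{k:v for k,v in auto(i,c,x).items() if k not in drop} for i,c in zip(ims,cs)]; x,sd,L=tfit(cs,obs)
    print(tag,'roll,pitch',x[:2].round(4),sd.round(4),'nuts L,R mm',np.round(nuts(x),2))
    if show:
        print(np.round(x[2:]*1000,1)); [print(a) for a in L]
        for n,im,ob in zip('ab',ims,obs):
            b=cv2.resize(im[:250],None,fx=1.5625,fy=1.5625,interpolation=cv2.INTER_CUBIC)
            for v in ob.values(): cv2.circle(b,tuple(np.int32((np.array(v)+.5)*1.5625*8)),16,(0,0,255),1,cv2.LINE_AA,3)
            cv2.imwrite(f'pics/{tag}{n}_m.png',b)
    return x
E
python3 - <<'E'
from h import *
measure('v0',(-.01,-.058))
measure('v1',(.0,-.04))
E
```

```text
v0 roll,pitch [-0.0086 -0.0611] [0.0084 0.0061] nuts L,R mm [-9.06 -6.82]
[-0.4 -0.3 -0.7 -0.9  2.1 -0.1 -0.5 -0.3 -0.6 -1.1  1.7 -0.2]
(0, 'h0', [0.04, 0.12])
(0, 'h1', [-0.08, 0.06])
(0, 'h2', [-0.16, -0.19])
(0, 'pL', [0.21, 0.03])
(0, 'pR', [0.26, 0.16])
(0, 'gL', [0.07, 0.13])
(0, 'gR', [-0.04, 0.1])
(0, 'sLbi', [-0.3, -0.37])
(0, 'sRbi', [-0.18, -0.15])
(0, 'sLbo', [0.58, 0.1])
(0, 'sRbo', [-0.23, 0.15])
(0, 'sRfi', [-0.03, 0.08])
(1, 'h0', [0.01, 0.16])
(1, 'h1', [0.09, 0.03])
(1, 'h2', [0.15, -0.03])
(1, 'pL', [-0.2, -0.06])
(1, 'pR', [-0.29, -0.13])
(1, 'gL', [0.41, 0.34])
(1, 'gR', [-0.05, 0.11])
(1, 'sLbi', [-0.15, 0.15])
(1, 'sRbi', [-0.09, 0.11])
(1, 'sLbo', [0.4, -0.33])
(1, 'sRbo', [-0.02, -0.19])
(1, 'sLfi', [-0.08, 0.01])
v1 roll,pitch [-0.0299 -0.0407] [0.0084 0.0061] nuts L,R mm [-9.17 -1.4 ]
[-0.3 -0.4 -0.7 -1.3  2.6 -1.1 -0.3 -0.3 -0.4 -0.3  2.5 -0.2]
(0, 'h0', [-0.12, 0.16])
(0, 'h1', [-0.04, 0.21])
(0, 'h2', [0.03, 0.16])
(0, 'pL', [-0.36, 0.3])
(0, 'pR', [-0.1, -0.18])
(0, 'gL', [0.25, 0.19])
(0, 'gR', [-0.08, 0.13])
(0, 'sLbi', [0.28, -0.31])
(0, 'sRbi', [-0.19, -0.54])
(0, 'sLbo', [0.66, 0.01])
(0, 'sRbo', [0.08, 0.17])
(0, 'sLfi', [-0.18, -0.1])
(1, 'h0', [0.21, 0.21])
(1, 'h1', [-0.04, 0.08])
(1, 'h2', [-0.15, 0.01])
(1, 'pL', [-0.28, 0.28])
(1, 'pR', [0.16, 0.14])
(1, 'gL', [0.18, -0.06])
(1, 'gR', [0.01, -0.03])
(1, 'sLbi', [-0.34, 0.24])
(1, 'sRbi', [-0.13, -0.19])
(1, 'sLbo', [0.69, -0.49])
(1, 'sRbo', [-0.35, -0.15])
(1, 'sRfi', [0.1, 0.16])
```

Run:
```python
from h import *
from cell import r
turn(r,'R',-118,-17.4)
turn(r,'L',98.4,-72)
turn(r,'L',146.4,-38)
views(r,'v2',-70,(70,-70))
measure('v2',(0,-.01))
```

```text
gap 10.803114400834884 F [-1.7  1.   6.1] t 17.4333
F [-2.4  0.2  5.8] M [0.01 0.34 0.04] t 18.05 tcp [[ -53.2 -163.1  114.9]]
gap 10.774310901007533 F [-3.4  1.9  0.8] t 21.6333
F [-4.9  3.7  4. ] M [ 0.35  0.47 -0.26] t 24.1667 tcp [[ 21.9 151.  114.2]]
gap 10.489222803498057 F [ 0.3 -0.4  0.8] t 28.2333
F [ 1.9 -1.7  1.2] M [-0.54 -0.61  0.02] t 29.6917 tcp [[-35.3 174.3 113.9]]
t 33.2417
v2 roll,pitch [-0.0006 -0.0009] [0.0084 0.0059] nuts L,R mm [-0.2  -0.03]
[-0.4 -0.4 -0.4 -0.6  1.7 -0.6 -0.5 -0.6 -0.1 -1.   1.8 -0.3]
(0, 'h0', [0.06, 0.15])
(0, 'h1', [-0.05, 0.18])
(0, 'h2', [-0.18, 0.01])
(0, 'pL', [-0.47, 0.19])
(0, 'pR', [0.17, 0.38])
(0, 'gL', [0.13, -0.23])
(0, 'gR', [0.06, -0.04])
(0, 'sLbi', [-0.63, -0.27])
(0, 'sRbi', [0.23, 0.01])
(0, 'sLbo', [0.9, 0.09])
(0, 'sRbo', [-0.19, -0.06])
(0, 'sRfi', [0.12, -0.19])
(1, 'h0', [0.1, 0.05])
(1, 'h1', [0.1, 0.12])
(1, 'h2', [0.14, -0.14])
(1, 'pL', [-0.04, 0.08])
(1, 'pR', [0.08, 0.24])
(1, 'gL', [0.17, 0.12])
(1, 'gR', [-0.23, -0.08])
(1, 'sLbi', [-0.03, -0.29])
(1, 'sRbi', [0.34, 0.28])
(1, 'sLbo', [-0.02, 0.11])
(1, 'sRbo', [-0.37, -0.25])
(1, 'sLfi', [-0.15, -0.03])
```

View pics/v2a_m.png

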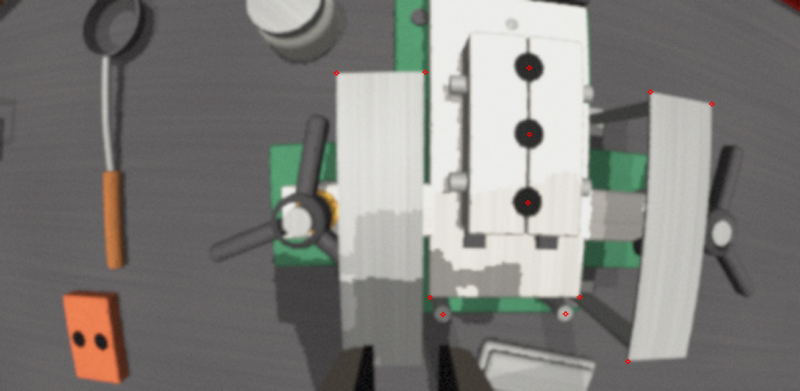

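View pics/v2b_m.png

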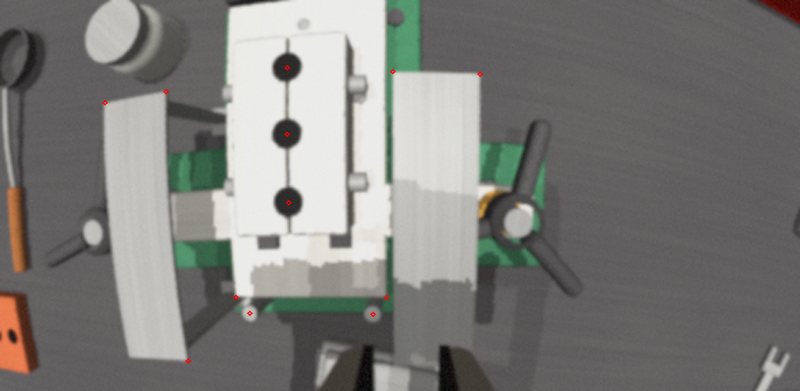

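Run:
```python
from h import *
from cell import r
for n,y in zip('ab',(-60,60)):
    P=s2w([50,y,235])[0]; r.reach(P.tolist(),down(TH+np.pi)); r.sleep(.15); wsnap(r,'v3'+n)
print(r.read_t())
measure('v3',(0,0))
```

```text
36.8083
v3 roll,pitch [0.005 0.003] [0.0096 0.0068] nuts L,R mm [ 1.04 -0.26]
[-0.5 -0.8  0.2 -1.5  1.2 -0.5 -0.4 -0.4 -0.7 -1.3  0.8 -0.5]
(0, 'h0', [0.1, 0.19])
(0, 'h1', [0.08, -0.53])
(0, 'h2', [0.08, 0.02])
(0, 'pL', [0.54, 0.26])
(0, 'pR', [0.09, -0.08])
(0, 'gL', [-0.89, -0.26])
(0, 'gR', [-0.09, -0.05])
(0, 'sLbi', [-0.01, 0.47])
(0, 'sLbo', [-0.38, 0.0])
(0, 'sLfi', [0.06, -0.19])
(0, 'sRfi', [0.03, -0.02])
(1, 'h0', [-0.09, 0.23])
(1, 'h1', [-0.09, -0.59])
(1, 'h2', [-0.21, -0.1])
(1, 'pL', [0.12, 0.42])
(1, 'pR', [-0.39, 0.09])
(1, 'gL', [-0.36, -0.22])
(1, 'gR', [0.0, -0.13])
(1, 'sRbi', [-0.07, 0.06])
(1, 'sRbo', [0.57, 0.15])
(1, 'sLfi', [0.06, 0.23])
(1, 'sRfi', [0.36, -0.34])
```

View pics/v3a_m.png

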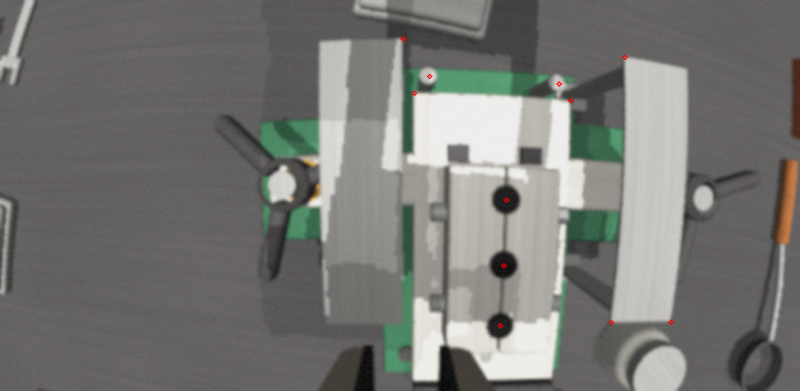

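Run:
```python
from h import *
from cell import r
for n,(x,y,z,yaw) in zip('ab',((-95,-60,205,0.),(-95,60,205,0.))):
    P=s2w([x,y,z])[0]; r.reach(P.tolist(),down(TH+yaw)); r.sleep(.3); wsnap(r,'v4'+n)
print(r.read_t())
measure('v4',(0,0))
def multi(tags,x0=(0,0)):
    ims=[];cs=[]
    for t in tags:
        for n in 'ab': ims.append(cv2.imread(f'pics/{t}{n}_raw.png')); cs.append(pickle.load(open(f'pics/{t}{n}.pkl','rb')))
    obs=[auto(i,c,x0) for i,c in zip(ims,cs)]
    x,sd,L=tfit(cs,obs); print(tags,x[:2].round(4),sd.round(4),np.round(nuts(x),2))
    x,sd,L=tfit(cs,[{k:v for k,v in o.items() if k[0]!='g'} for o in obs]); print(' no gauges',x[:2].round(4),np.round(nuts(x),2))
    x,sd,L=tfit(cs,[{k:v for k,v in o.items() if k[0]!='h'} for o in obs]); print(' no holes',x[:2].round(4),np.round(nuts(x),2))
multi(['v2']);multi(['v4']);multi(['v2','v4']);multi(['v2','v3','v4'])
```

```text
40.525Traceback (most recent call last):
  File "<stdin>", line 6, in <module>
  File "h.py", line 117, in measure
    obs=[{k:v for k,v in auto(i,c,x).items() if k not in drop} for i,c in zip(ims,cs)]; x,sd,L=tfit(cs,obs)
                         ~~~~^^^^^^^
  File "h.py", line 97, in auto
    for k in('h0','h1','h2'): o[k]=ds(im,proj(c,s2w(tp(PL[k])),True)[0],8)
                                   ~~^^^^^^^^^^^^^^^^^^^^^^^^^^^^^^^^^^^^^
  File "h.py", line 36, in ds
    w=g[y-rad-4:y+rad+5,x-rad-4:x+rad+5]; k=np.clip((np.percentile(w,60)-w),0,None)
                                                     ~~~~~~~~~~~~~^^^^^^
    return _quantile_unchecked(
        a, q, axis, out, overwrite_input, method, keepdims, weights)
    return _ureduce(a,
                    func=_quantile_ureduce_func,
    ...<5 lines>...
                    overwrite_input=overwrite_input,
                    method=method)
    r = func(a, **kwargs)
    result = _quantile(arr,
                       quantiles=q,
    ...<2 lines>...
                       out=out,
                       weights=wgt)
    slices_having_nans = np.isnan(arr[-1, ...])
                                  ~~~^^^^^^^^^
IndexError: index -1 is out of bounds for axis 0 with size 0
```

Hole h0 lies too near the image border in v4; I'll drop any hole within 14 px of the border.

```bash
cat >> h.py <<'E'
_ds=ds
def ds(im,p,rad=8,thr=75):
    return _ds(im,p,rad) if 14<p[1]<370 else None
E
python3 - <<'E'
from h import *
x=measure('v4',(0,0))
def multi(tags,x0=(0,0)):
    ims=[];cs=[]
    for t in tags:
        for n in 'ab': ims.append(cv2.imread(f'pics/{t}{n}_raw.png')); cs.append(pickle.load(open(f'pics/{t}{n}.pkl','rb')))
    obs=[auto(i,c,x0) for i,c in zip(ims,cs)]
    for nm,d in (('all',''),('no g','g'),('no h','h')):
        x,sd,L=tfit(cs,[{k:v for k,v in o.items() if k[0]!=d} for o in obs]); print(tags,nm,x[:2].round(4),np.round(nuts(x),2))
multi(['v2']);multi(['v4']);multi(['v2','v4']);multi(['v2','v3','v4'])
E
```

```text
v4 roll,pitch [ 0.0027 -0.0017] [0.009  0.0061] nuts L,R mm [ 0.12 -0.57]
[-0.2 -0.6 -0.2 -1.6  3.5  0.  -0.5 -0.7 -0.5 -0.1  1.8 -1.1]
(0, 'h1', [0.11, 0.15])
(0, 'h2', [0.24, 0.01])
(0, 'pL', [-0.59, -0.07])
(0, 'pR', [-0.16, 0.66])
(0, 'gL', [3.62, 1.58])
(0, 'gR', [-0.54, -0.06])
(0, 'sLbi', [0.31, -0.42])
(0, 'sRbi', [-0.21, -0.5])
(0, 'sLbo', [0.17, -0.3])
(0, 'sRbo', [-0.44, -0.02])
(0, 'sLfi', [0.18, 0.0])
(1, 'h1', [0.02, 0.2])
(1, 'h2', [-0.13, 0.13])
(1, 'pL', [-0.28, -0.31])
(1, 'pR', [0.12, 0.14])
(1, 'gL', [0.07, 0.08])
(1, 'gR', [0.13, -0.08])
(1, 'sLbi', [0.35, -0.44])
(1, 'sRbi', [-0.07, -0.08])
(1, 'sLbo', [0.59, 0.14])
(1, 'sRbo', [-0.47, -0.25])
(1, 'sLfi', [-0.17, 0.57])
(1, 'sRfi', [-0.16, 0.07])
['v2'] all [-0.0012 -0.0014] [-0.34 -0.02]
['v2'] no g [-0.0015 -0.0015] [-0.38  0.  ]
['v2'] no h [ 0.0035 -0.0064] [-0.39 -1.29]
['v4'] all [ 0.0026 -0.0015] [ 0.14 -0.53]
['v4'] no g [ 0.0018 -0.0011] [ 0.08 -0.38]
['v4'] no h [ 0.0188 -0.007 ] [ 1.54 -3.36]
['v2', 'v4'] all [ 0.0006 -0.0014] [-0.11 -0.26]
['v2', 'v4'] no g [ 0.0001 -0.0013] [-0.16 -0.18]
['v2', 'v4'] no h [ 0.0104 -0.0067] [ 0.48 -2.23]
['v2', 'v3', 'v4'] all [ 0.002  -0.0003] [ 0.21 -0.3 ]
['v2', 'v3', 'v4'] no g [ 0.0012 -0.    ] [ 0.15 -0.16]
['v2', 'v3', 'v4'] no h [ 0.013  -0.0064] [ 0.85 -2.53]
```

View pics/v4b_m.png

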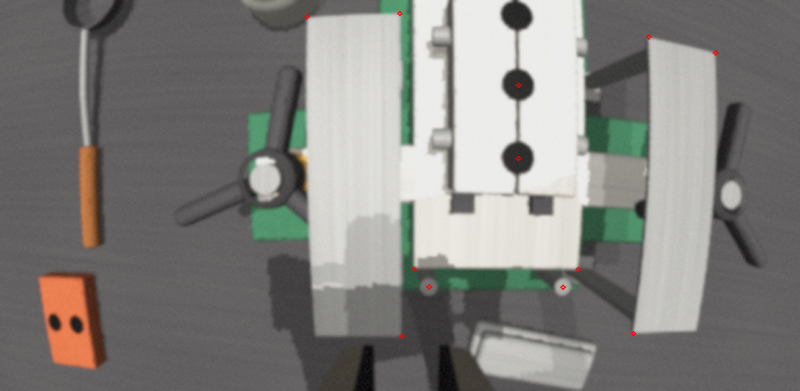

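```bash
cat >> h.py <<'E'
def tilted(yaw,p):  # pitched forward by p along world yaw, camera beneath
    z=np.array([np.sin(p),0,-np.cos(p)]); x=np.array([-np.cos(p),0,-np.sin(p)]); y=np.cross(z,x)
    q=(R.from_euler('z',yaw)*R.from_matrix(np.c_[x,y,z])).as_quat(); return [q[3],q[0],q[1],q[2]]
E
python3 - <<'E'
from h import *
from cell import r
for p in (20,25,30,35,40):
  for x,z in ((-107,190),(-90,200),(-70,210),(-50,220)):
    P=s2w([x,0,z])[0]
    for dy in (0,):
        q=r.ik(P.tolist(),tilted(TH,np.radians(p))); print(p,x,z,None if q is None else np.round(q,2))
print(np.round(r.read_joint_pos(),2))
E
```

```text
20 -107 190 [ 0.18 -0.09  2.32 -0.04  0.57 -1.47]
20 -90 200 [ 0.17 -0.08  2.28 -0.04  0.59 -1.48]
20 -70 210 [ 0.17 -0.06  2.24 -0.04  0.62 -1.49]
20 -50 220 [ 0.17 -0.04  2.19 -0.03  0.64 -1.49]
25 -107 190 [ 0.19 -0.13  2.38 -0.07  0.45 -1.44]
25 -90 200 [ 0.18 -0.11  2.34 -0.06  0.48 -1.45]
25 -70 210 [ 0.18 -0.09  2.29 -0.06  0.5  -1.46]
25 -50 220 [ 0.17 -0.07  2.25 -0.05  0.53 -1.47]
30 -107 190 [ 0.19 -0.15  2.44 -0.12  0.33 -1.38]
30 -90 200 [ 0.19 -0.14  2.4  -0.11  0.36 -1.4 ]
30 -70 210 [ 0.18 -0.12  2.36 -0.09  0.38 -1.42]
30 -50 220 [ 0.18 -0.1   2.31 -0.08  0.41 -1.44]
35 -107 190 [ 0.2  -0.16  2.5  -0.26  0.21 -1.24]
35 -90 200 [ 0.2  -0.15  2.46 -0.21  0.23 -1.3 ]
35 -70 210 [ 0.19 -0.13  2.42 -0.18  0.26 -1.34]
35 -50 220 [ 0.18 -0.12  2.37 -0.15  0.28 -1.37]
40 -107 190 [ 0.21 -0.16  2.56 -0.89  0.08 -0.6 ]
40 -90 200 [ 0.2  -0.16  2.52 -0.63  0.1  -0.88]
40 -70 210 [ 0.2  -0.14  2.48 -0.46  0.12 -1.05]
40 -50 220 [ 0.19 -0.12  2.43 -0.35  0.15 -1.16]
[ 0.29  0.09  2.04 -0.    1.01  1.75]
```

Run:
```python
from h import *
from cell import r
P=s2w([-90,0,200])[0]; r.reach(P.tolist(),tilted(TH,np.radians(30))); r.sleep(.3); wsnap(r,'v5a'); print(r.read_t())
im=cv2.imread('pics/v5a_raw.png'); c=pickle.load(open('pics/v5a.pkl','rb'))
for k in ('gL','gR'): print(k,proj(c,s2w(FIX[k]),True)[0])
for k in ('pL','pR'): print(k,proj(c,s2w(tiltpts((0,0),k)),True)[0])
```

```text
43.5417
gL [309.14435914 118.84599073]
gR [208.10114721 118.88392692]
pL [318.5004787  130.09533766]
pR [198.81283388 130.12967901]
```

View pics/v5a.png

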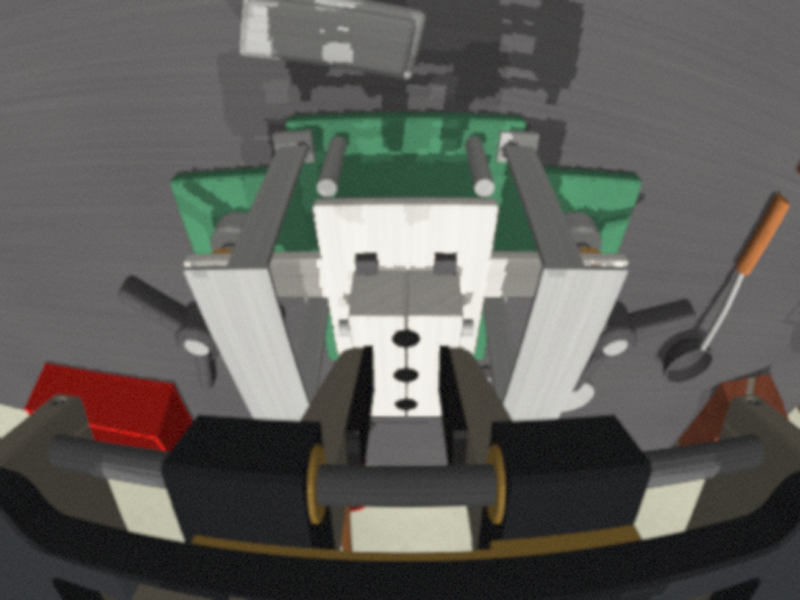

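Run:
```python
from h import *
im=cv2.imread('pics/v5a_raw.png'); c=pickle.load(open('pics/v5a.pkl','rb'))
cv2.imwrite('pics/v5crop.png',cv2.resize(im[95:185,185:335],(800,480),interpolation=cv2.INTER_CUBIC))
g=cv2.cvtColor(im,cv2.COLOR_BGR2GRAY).astype(float)
a=auto(im,c,(0,0)); print({k:np.round(v,2).tolist() for k,v in a.items() if k in('gL','gR','pL','pR')})
f=None
f1=edge(g,c,*[s2w and tiltpts((0,0),'pL')+np.array(o) for o in((0,-5,0),(0,-50,0))],(0,0,70),4)
f2=edge(g,c,*[tiltpts((0,0),'pR')+np.array(o) for o in((0,5,0),(0,50,0))],(0,0,70),4)
print(f1,f2)
# sensitivity
for x in((.01,0),(0,.01)): print(x,[proj(c,s2w(tiltpts(x,k)),True)[0].round(2) for k in('pL','pR')])
```

```text
{'pL': [319.0199890136719, 130.5399932861328], 'pR': [199.4199981689453, 131.16000366210938], 'gL': [309.63, 119.74], 'gR': [208.55, 120.0]}
(array([0.99999934, 0.00116512], dtype=float32), array([288.99567, 130.50769], dtype=float32)) (array([ 0.9998648 , -0.01644054], dtype=float32), array([233.87672, 130.5968 ], dtype=float32))
(0.01, 0) [array([318.46, 130.43]), array([198.78, 129.8 ])]
(0, 0.01) [array([318.8 , 131.39]), array([198.5 , 131.42])]
```

View pics/v5crop.png

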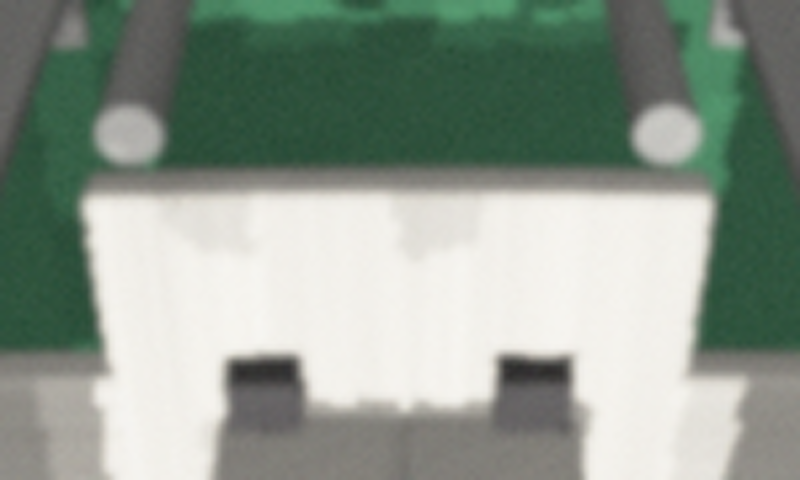

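Run:
```python
from h import *
from cell import r
im=r.snapshot('scene')[:,:,::-1]; cv2.imwrite('pics/scene_end.png',cv2.resize(im,(800,600)))
r.hand_in(); print(r.read_t(),np.round(r.read_force(),1))
```

```text
the job is handed in; nothing more can be done
the job is handed in; nothing more can be done
```

View pics/scene_end.png

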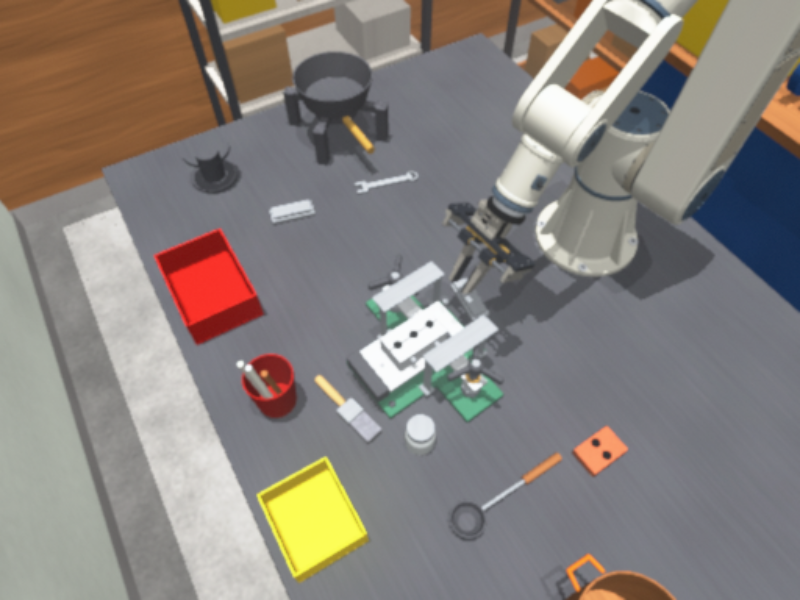

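I levelled the platform with the two hand wheels alone and handed the job in at about 44 s. By gripping wheel arms I turned the right wheel clockwise 93° in two strokes and the left wheel 110° in two. The gripper never touched the platform or the mould.

**Platform tilt:**
- **Start:** the left nut was about 9.1 mm low and the right about 6.8 mm low, a pitch of about 3.5°.
- **End:** combining six wrist views gives roll +0.002 rad and pitch −0.0003 rad (about 0.1°), with both nuts within 0.3 mm of level.
- **Gauge pins:** a low view from the front shows the front edge flush with the pins to within the reading. It implies roll −0.005 rad and pitch −0.002 rad.

**Checks that disagreed:**
- Individual camera pairs varied by about ±0.005 rad.
- Fitting without the mould holes gave roll +0.0035 to +0.019 rad and pitch about −0.006 rad. This fit is weak, and one pin was picked wrongly in one of its views. The front view points the other way on roll, so I made no further correction.

**Other objects:** in the last overview picture the arm is clear of the stand. By eye, the bench items in view are where they started; ingot_a is hidden behind the gripper there, but the last wrist view shows it still in front of the stand.

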